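# Load a cork block into a spring-pin holding fixture

### The arm

A 6-joint arm with a two-finger parallel gripper is mounted at the origin on a cart in front of the work surface, level with it; the furniture and walls round the work are solid. World frame = base frame: x ahead of the robot, y to its left, z up, the work surface at z = 0. Lengths are in m, angles in rad, forces in N, time in s.
With the tool pointing down it reaches from about 0.275 to 0.85 m from the base axis. Payload 19 kg.
Tool frame: the origin (TCP) lies midway between the tips of the shut fingers; the grasp point (between the pads) lies 19 mm behind it; z points along the fingers, y is the line along which they close (so a half turn about z gives the same grasp; the last joint's range is limited). The gripper opens to 85 mm and grips with 20 to 120 N. Pads are 22 mm wide; open, the fingers measure 114 mm over their backs; the gripper's body (76 mm by 85 mm) begins 54 mm behind the grasp point. The pads swing forward as they close: fully open they stand 13 mm farther back than shut.
Start: joints at [1.126, 0.15, 1.437, -0, 1.554, -0.134], TCP at [0.176, 0.547, 0.231] pointing down, gripper open.
Joint ranges: [-2.8, 2.8], [-0.68, 2.1], [0.12, 2.68], [-1.39, 4.53], [0.16, 2.79], [-2.81, 2.81]. Speed limits (rad/s): [1.89, 1.89, 2.22, 3.01, 3.01, 3.01].

### API

Orientations are given as a rotation vector (axis times angle).
In Python, from station import env gives the robot as it stands.
- The arm moves only by the tool carry_out, never from a script. Its argument "plan" is a list of rows, each an object with "twist": the turn, a rotation vector about the tool's x, y, z in rad, a list of three; "travel": the shift along the tool's x, y, z in mm, a list of three; "fingers": the finger opening in mm, from 0 to 85.4. In form: [{"twist": [rx, ry, rz], "travel": [x, y, z], "fingers": fingers}, ...]. A call has 1 to 10 rows; each row is the pose to reach, as a shift and turn from the pose commanded when the call began, along the tool's axes at that moment; what a row does not reach only later rows make up. A row lasts 1/12 s, in which the tool goes at most 41.7 mm and 7.16 degrees, less where a joint would pass 70% of its speed; a pose out of reach is approached as far as the arm can. A call with a gripper value outside its range is refused whole. The fingers move at their own pace and stop on an object; the grip force is fixed at half the most. Time passes only in rows, so rows that repeat a pose let the fingers close. It gives the time, the measured TCP pose, the force, the opening and the grip force at its end, in the units of the state.
- env.get_state(): the state, without advancing time (a new reading comes with each control period).
- env.get_image(name): name is "scene" or "top" or "wrist"; returns the picture (384x512x3 uint8, red, green, blue); there is no depth.
- env.camera_model(name): a dict with "fx", "fy", "cx", "cy" (pixels), "k1" (the pictures are not rectified: a ray, as slopes to the right and down, at radius r is drawn at 1 + k1 r^2 times it, then the intrinsics apply), "extrinsics" (4x4, takes a point from camera to world coordinates). Camera axes: x right, y up, looking along -z (the intrinsics and any distortion apply to the point x, -y, -z); pixel columns grow to the right and rows downward; lengths in m; the calibration is good to about 2 mm. A picture is of the moment at which its call begins: read the wrist's pose just before it. camera_model takes no time and is no camera call; for the wrist camera it gives the pose at the moment of the call.
- env.job_done(): hands the job in; it is judged then, once.
The state is a dict: "clock": time; "q": joint angles; "qd": joint speeds; "joint_efforts": joint torques, N m; "position": TCP position; "eef_rot": TCP orientation; "wrist_force": force on the tool from outside, world axes, zero at the start; "torque": the same for the moment, N m; "opening": finger opening in m; "grasp_force": force on a finger pad.
Only numpy, scipy, OpenCV 4.12 (cv2) and the standard library are available. Lean on these libraries where they do the work, as an engineer would, in place of code of your own. Each camera call takes 0.05 s, during which the arm holds its last target. There are 200 camera calls.

### The job

Load the cork block that stands on the rails into the holding fixture: with the fingertips, press the red plate down behind the block and keep it down while you push the block along the rails, over the two sunken pins, until it is home against the dark end stop; then let the plate up so that the pins rise behind the block. Only push the block, never pick it up, and leave the hardwood block, the glue jar and the thumb plane beside the fixture where they stand.

Things in the scene. Friction and masses are not known exactly. Their poses are not given: they have to be found in the camera images.
- fixture: Holding fixture fixed to the bench: plywood base 231 x 112 x 12 mm, two pale rails, aluminium side guides (75 mm apart, tops at z = 39 mm). Origin: at bench level, below the middle of the line through the two pins. x: along the rails, the way the block is pushed, towards the end stop; y: across, to the left seen along x; z: up. The base spans x = -155 to +76 mm.
- rail_mid (a point): Point on the fixture's middle line between the pins, at rail height (fixture x = 0, y = 0, z = 30 mm). The rails run the fixture's whole length (|y| 24 to 37 mm), tops at z = 30 mm. Between them is an open trough 48 mm wide, bottom at z = 12 mm. The two steel pins, 8 mm in diameter, come up through the rails at x = 0, y = +30.5 and -30.5 mm.
- gate (a joint): Depth of the spring gate, m: 0 = up, 0.011 = lower limit. Red plate and both pins are one rigid piece that sinks level wherever the plate is pressed. Pin tops: 7 mm above the rails when up; beyond 0.008 they are below the rails and the block can pass. The spring takes 3.5 N to start, 7.5 N at the limit, and lifts the gate when let go; let go under the block, the pins lift the block.
- plate_mid (a point): Centre of the red plate's top face, sinks with it; at fixture x = -61, y = 0, z = 28 mm when up. The plate lies in the trough, 170 mm long (fixture x -146 to +24 mm) and 42 mm wide. At the start the block stands over part of it; its length behind the block (towards -x) is free to press, and it stays under the finger all the way as that pushes the block home.
- stop_face (a point): Foot of the end stop's face, on the fixture's middle line at rail height (fixture x = 55 mm, y = 0, z = 30 mm). The end stop is a dark wooden bar 74 mm wide, 16 mm thick, its top at z = 48 mm.
- block: Loose brown cork block, 44 mm (its x, along the rails) x 70 mm (y, across) x 28 mm high, 20 to 45 g. Origin: centre of its underside, on the rails at fixture z = 30 mm. It starts between the side guides before the pins (origin at fixture x -62 to -34 mm). Home against the end stop its origin is at fixture x = 33 mm, its rear face 7 mm beyond the pins.
- hard_block: Bystander: loose hardwood sanding block 58 x 88 x 34 mm, on the bench beside the fixture. Origin: centre of its underside.
- glue_jar: Bystander: loose closed glass glue jar, 59 mm across, 73 mm high, beside the fixture. Origin: centre of its underside.
- thumb_plane: Bystander: loose little yellow wooden thumb plane 25 x 60 x 34 mm, beside the fixture. Origin: centre of its underside.
Mind the look-alikes: they are no part of the job. Leave any pink or turquoise look-alike of the block alone.

How it is judged:
By the outcome, as a careful person would: the job done as asked, in the order asked, and still so for the second after the job is handed in, with the robot touching nothing.
It also fails if it takes over 34 s, if anything falls off the work surface, if the arm or the gripper's body presses on something with over 40 N, if the wrist force passes 120 N, or if a joint passes its speed limit or range.

## Working session

There is one attempt and no reset: what is moved stays moved. The work goes in short steps, Python scripts to look and compute and a tool call to move; the robot and the scene stay as the last step left them, time stands still between calls to the robot, and variables do not carry over. Pictures are saved under pics/ and viewed, at most 10 in all, crops included, and the job is handed in when it is done.

Besides the shell and the picture viewer there is one more tool, called after "Request:" as name(argument=value, ...), one argument or row to a line, values as JSON. carry_out: Moves the arm, as the interface text tells. Its arguments: {"type":"object","properties":{"plan":{"type":"array","items":{"type":"object","properties":{"twist":{"type":"array","items":{"type":"number"}},"travel":{"type":"array","items":{"type":"number"}},"fingers":{"type":"number"}}}}},"required":["plan"]}

```bash
mkdir -p pics; python3 - <<'E'
from station import env
import cv2,json
for n in("top","scene"):
    im=env.get_image(n); cv2.imwrite(f"pics/{n}0.png",im[:,:,::-1])
    m=env.camera_model(n); print(n,{k:(v if k!="extrinsics" else [[round(float(a),4) for a in r] for r in v]) for k,v in m.items()})
s=env.get_state(); print(s)
E
```

```text
top {'fx': 483.5030861212761, 'fy': 483.5030861212761, 'cx': 249.9517377092802, 'cy': 190.44683043515653, 'k1': -0.10599157888870286, 'extrinsics': [[0.0164, 0.9905, -0.1364, 0.3897], [-0.9996, 0.0196, 0.0221, -0.041], [0.0246, 0.136, 0.9904, 1.1626], [0.0, 0.0, 0.0, 1.0]]}
scene {'fx': 413.30067699218495, 'fy': 413.30067699218495, 'cx': 245.56104867756991, 'cy': 186.07701329812318, 'k1': -0.014056801819039746, 'extrinsics': [[0.8834, 0.3102, -0.3514, 0.2089], [-0.4687, 0.5801, -0.6662, -0.6325], [-0.0028, 0.7532, 0.6578, 0.6189], [0.0, 0.0, 0.0, 1.0]]}
{'clock': 0.1, 'q': array([ 1.12601055e+00,  1.50924807e-01,  1.43796218e+00,  2.73653848e-05,
        1.55380856e+00, -1.33991775e-01]), 'qd': array([ 3.11408956e-04, -5.91768371e-04, -1.71204232e-03, -9.44680644e-04,
       -3.37254767e-05, -3.69018174e-04]), 'joint_efforts': array([ 4.58162336e-03, -7.14375901e+01, -5.71791065e+01, -4.68981889e-04,
        7.37649476e-03, -1.14298723e-04]), 'position': array([0.17575106, 0.54724431, 0.23074459]), 'eef_rot': array([-4.86179516e-01, -3.10339959e+00,  1.64793056e-03]), 'wrist_force': array([ 0.19705649, -0.70484513, -0.12810616]), 'torque': array([0.02177201, 0.05108036, 0.01407337]), 'grasp_force': 0.0, 'opening': 0.08547858131461152}
```

View pics/top0.png

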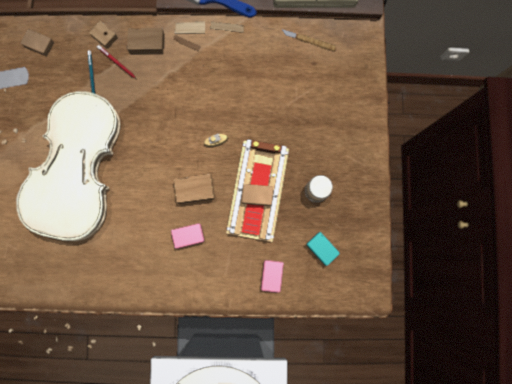

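View pics/scene0.png

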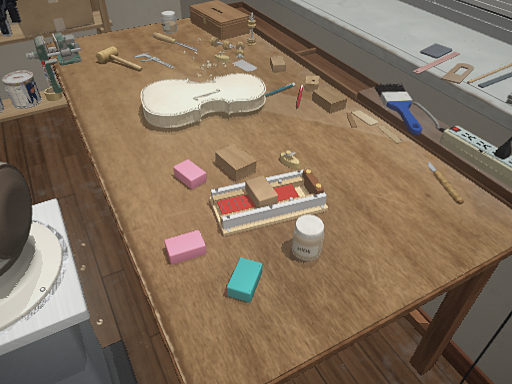

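The top view shows the fixture at about (258,190), with its end stop at (266,147), which is away from the robot. The cork block is at (258,195). The hardwood block is at (194,189), the jar at (319,188) and the plane at (216,140). I'll enlarge the fixture in both views.

```bash
python3 - <<'E'
import cv2
a=cv2.imread("pics/top0.png")[130:250,210:310]; cv2.imwrite("pics/topc.png",cv2.resize(a,None,fx=5,fy=5,interpolation=cv2.INTER_CUBIC))
a=cv2.imread("pics/scene0.png")[160:240,200:335]; cv2.imwrite("pics/scenec.png",cv2.resize(a,None,fx=5.9,fy=5.9,interpolation=cv2.INTER_CUBIC))
E
```

```text
(no output)
```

View pics/topc.png

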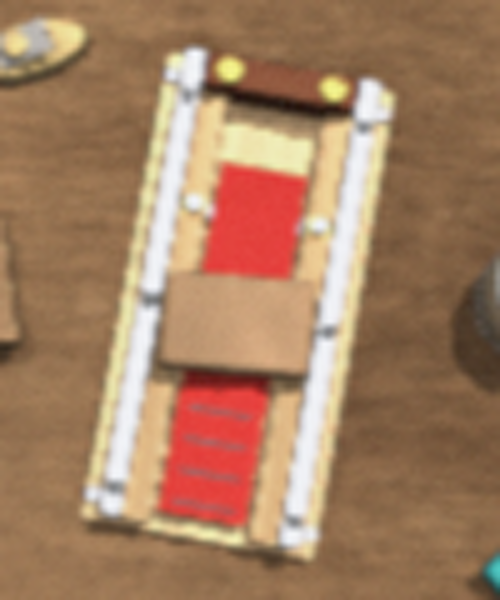

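View pics/scenec.png

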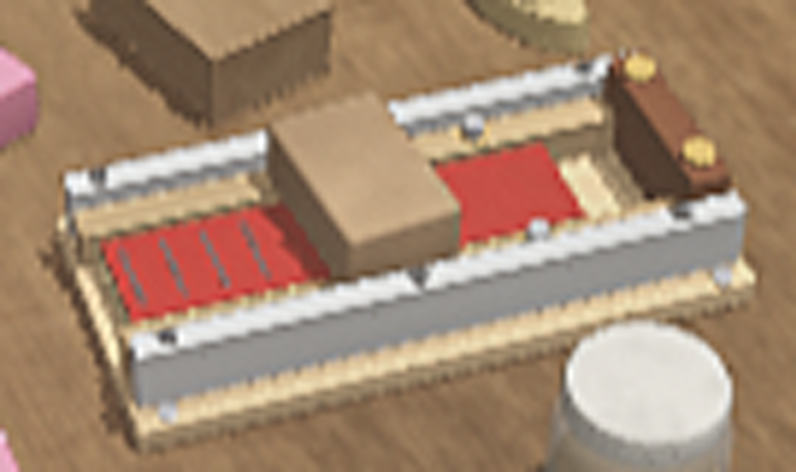

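The crops show these points clearly:
- **Pins:** top crop (197,203) and (317,225).
- **Block top:** corners at (172,273), (315,283), (303,372) and (160,365).
- **Base and plate:** all corners are visible.

Next I'll fit the fixture pose from both views.

```bash
cat > h.py <<'E'
import numpy as np
from station import env
def proj(n,P):
    m=env.camera_model(n);E=np.array(m["extrinsics"])
    c=(np.atleast_2d(P)-E[:3,3])@E[:3,:3]
    s=np.c_[c[:,0],-c[:,1]]/-c[:,2:]
    s=s*(1+m["k1"]*(s**2).sum(1,keepdims=True))
    return s*[m["fx"],m["fy"]]+[m["cx"],m["cy"]]
def fw(p,P): # fixture->world
    P=np.atleast_2d(P);c,s=np.cos(p[2]),np.sin(p[2])
    return np.c_[p[0]+c*P[:,0]-s*P[:,1],p[1]+s*P[:,0]+c*P[:,1],P[:,2]]
E
python3 - <<'E'
from h import *
from scipy.optimize import least_squares
b=lambda x,y,z:(x/1e3,y/1e3,z/1e3)
top=[((83,518),b(-155,56,12)),((313,560),b(-155,-56,12)),((172,55),b(76,56,12)),((395,92),b(76,-56,12)),
((162,520),b(-146,21,28)),((245,528),b(-146,-21,28)),((222,165),b(24,21,28)),((308,178),b(24,-21,28)),((197,203),b(0,30.5,36)),((317,225),b(0,-30.5,36))]
tb=[((172,273),b(22,35,58)),((315,283),b(22,-35,58)),((303,372),b(-22,-35,58)),((160,365),b(-22,35,58))]
sc=[((138,432),b(-155,-56,12)),((752,275),b(76,-56,12)),((473,122),b(0,30.5,36)),((540,228),b(0,-30.5,36)),((103,240),b(-146,21,28)),((137,320),b(-146,-21,28)),((545,143),b(24,21,28)),((585,215),b(24,-21,28))]
sb=[((268,128),b(-22,35,58)),((372,95),b(22,35,58)),((460,210),b(22,-35,58)),((348,245),b(-22,-35,58))]
pt=lambda L:(np.array([u for u,_ in L])+.5)/5-.5+[210,130]
ps=lambda L:(np.array([u for u,_ in L])+.5)/5.9-.5+[200,160]
W=lambda L:np.array([w for _,w in L])
for cams in("t","s","ts"):
    def bl(p,L):
        q=p[3:]; return fw(p,fw(q,W(L)))
    def r(p):
        o=[]
        if "t" in cams:o+=[proj("top",fw(p,W(top)))-pt(top),proj("top",bl(p,tb))-pt(tb)]
        if "s" in cams:o+=[proj("scene",fw(p,W(sc)))-ps(sc),proj("scene",bl(p,sb))-ps(sb)]
        return np.concatenate(o).ravel()
    s=least_squares(r,[.45,-.05,-.15,-.05,0,0],loss="soft_l1")
    print(cams,s.x.round(4),np.abs(r(s.x)).max().round(2),r(s.x).reshape(-1,2).round(1).tolist())
E
```

```text
t [ 0.5877 -0.0919 -0.1607 -0.0552  0.0007  0.1052] 1.44 [[-0.1, 0.4], [0.4, 0.4], [-0.5, -0.4], [0.0, 0.3], [-0.6, -1.4], [0.4, 0.1], [0.1, -0.6], [0.1, -0.1], [-0.6, 0.2], [0.8, 0.4], [-1.3, -0.5], [0.3, -0.2], [1.4, 0.8], [-0.3, -0.0]]
s [ 0.5903 -0.0904 -0.1631 -0.0573 -0.0033  0.0985] 1.1 [[0.1, -0.2], [1.1, 0.3], [0.1, -0.0], [-0.1, 0.0], [-0.5, 0.2], [-0.6, 0.1], [-0.5, -0.4], [0.7, -0.4], [-1.0, -0.5], [0.3, -0.5], [0.7, 0.3], [-0.1, 0.5]]
ts [ 0.5888 -0.0915 -0.1611 -0.0559 -0.0008  0.1005] 1.91 [[-0.3, -0.1], [0.2, -0.1], [-0.7, -0.9], [-0.1, -0.1], [-0.8, -1.9], [0.2, -0.3], [-0.1, -1.0], [-0.0, -0.5], [-0.7, -0.2], [0.6, -0.0], [-0.8, -0.6], [0.7, -0.2], [1.8, 0.9], [0.1, -0.1], [-0.3, 0.5], [0.8, 0.8], [-0.3, 0.5], [-0.4, 0.6], [-0.9, 0.9], [-1.0, 0.8], [-0.8, 0.1], [0.3, 0.2], [-1.2, -0.8], [0.0, -0.8], [0.5, -0.1], [-0.2, 0.2]]
```

```bash
cat >> h.py <<'E'
from scipy.spatial.transform import Rotation as R
F=[.589,-.0915,-.161]
def go(*pts):
    s=env.get_state();A=R.from_rotvec(s["eef_rot"]);p=np.array(s["position"])
    c,sn=np.cos(F[2]),np.sin(F[2])
    Rf=np.array([[c,-sn,0],[sn,c,0],[0,0,1]])
    best=None
    for f in (R.from_matrix(Rf@np.diag([1,-1,-1])),R.from_matrix(Rf@np.diag([-1,1,-1]))):
        t=(A.inv()*f).as_rotvec()
        if best is None or np.linalg.norm(t)<np.linalg.norm(best): best=t
    print("t",s["clock"],"fix mm",(Rf.T@(p-[F[0],F[1],0])*1e3).round(1),"F",np.round(s["wrist_force"],1),"q6",s["q"][[0,5]].round(2))
    print("tool axes (cols):\n",A.as_matrix().round(3),"twist",best.round(4))
    for x in pts:
        w=fw(F,np.array(x)/1e3)[0]; print(x,w.round(4),"travel",(A.inv().apply(w-p)*1e3).round(1))
E
python3 -c "
from h import *
go((-114,0,200),(-114,0,90))"
```

```text
t 0.1 fix mm [-510.3  564.2  230.7] F [ 0.2 -0.7 -0.1] q6 [ 1.13 -0.13]
tool axes (cols):
 [[-0.952  0.306 -0.   ]
 [ 0.306  0.952 -0.001]
 [ 0.    -0.001 -1.   ]] twist [-0.0011 -0.0003 -0.1498]
(-114, 0, 200) [ 0.4765 -0.0732  0.2   ] travel [-476.1 -498.7   31.2]
(-114, 0, 90) [ 0.4765 -0.0732  0.09  ] travel [-476.1 -498.6  141.2]
```

Request:
carry_out(
  plan=[
    {"twist": [0,0,-0.1],"travel": [-24,-25,2],"fingers": 0},
    {"twist": [0,0,-0.15],"travel": [-50,-52,3],"fingers": 0},
    {"twist": [0,0,-0.15],"travel": [-77,-80,5],"fingers": 0},
    {"twist": [0,0,-0.15],"travel": [-104,-108,7],"fingers": 0},
    {"twist": [0,0,-0.15],"travel": [-131,-137,9],"fingers": 0},
    {"twist": [0,0,-0.15],"travel": [-159,-166,10],"fingers": 0},
    {"twist": [0,0,-0.15],"travel": [-186,-195,12],"fingers": 0},
    {"twist": [0,0,-0.15],"travel": [-214,-224,14],"fingers": 0},
    {"twist": [0,0,-0.15],"travel": [-242,-253,16],"fingers": 0},
    {"twist": [0,0,-0.15],"travel": [-270,-282,18],"fingers": 0},
  ],
)

```text
clock: 0.93
position: [0.3468, 0.1945, 0.2132]
eef_rot: [0.252, 3.131, 0.0]
wrist_force: [-0.1, 0.8, -0.2]
opening: -0.0003
grasp_force: 0.0
```

```bash
python3 -c "
from h import *
go((-114,0,130))"
```

```text
t 0.9333 fix mm [-284.9  243.5  213.2] F [-0.1  0.8 -0.2] q6 [ 0.32 -1.09]
tool axes (cols):
 [[-0.987  0.16   0.   ]
 [ 0.16   0.987  0.   ]
 [-0.     0.    -1.   ]] twist [0.0001 0.0003 0.0006]
(-114, 0, 130) [ 0.4765 -0.0732  0.13  ] travel [-170.7 -243.6   83.2]
```

Request:
carry_out(
  plan=[
    {"twist": [0,0,0],"travel": [-20,-30,2],"fingers": 0},
    {"twist": [0,0,0],"travel": [-40,-60,5],"fingers": 0},
    {"twist": [0,0,0],"travel": [-62,-90,10],"fingers": 0},
    {"twist": [0,0,0],"travel": [-85,-120,18],"fingers": 0},
    {"twist": [0,0,0],"travel": [-106,-150,30],"fingers": 0},
    {"twist": [0,0,0],"travel": [-127,-180,45],"fingers": 0},
    {"twist": [0,0,0],"travel": [-147,-210,60],"fingers": 0},
    {"twist": [0,0,0],"travel": [-164,-234,75],"fingers": 0},
    {"twist": [0,0,0],"travel": [-171,-244,83],"fingers": 0},
    {"twist": [0,0,0],"travel": [-171,-244,83],"fingers": 0},
  ],
)

```text
clock: 1.77
position: [0.4761, -0.0737, 0.1281]
eef_rot: [-0.256, -3.128, -0.001]
wrist_force: [0.5, 0.2, -1.1]
opening: 0.0003
grasp_force: 0.0
```

```bash
python3 - <<'E'
from h import *
import cv2
go((-114,0,35),(-114,0,17))
L=dict(rear=(-146,0,28),front=(24,0,28),pinL=(0,30.5,37),pinR=(0,-30.5,37),bL=(-155,56,12),bR=(-155,-56,12))
for k,v in L.items(): print(k,proj("wrist",fw(F,np.array(v)/1e3)).round(0))
im=env.get_image("wrist"); cv2.imwrite("pics/w1.png",im[:,:,::-1])
E
```

```text
t 1.7667 fix mm [-114.3   -0.5  128.1] F [ 0.5  0.2 -1.1] q6 [-0.31 -1.72]
tool axes (cols):
 [[-0.987  0.163 -0.003]
 [ 0.163  0.987  0.001]
 [ 0.003  0.    -1.   ]] twist [ 0.0001 -0.0034 -0.0025]
(-114, 0, 35) [ 0.4765 -0.0732  0.035 ] travel [-0.6  0.5 93.1]
(-114, 0, 17) [ 0.4765 -0.0732  0.017 ] travel [ -0.6   0.5 111.1]
rear [[256. 159.]]
front [[256. 328.]]
pinL [[288. 314.]]
pinR [[224. 314.]]
bL [[320. 145.]]
bR [[191. 145.]]
```

View pics/w1.png

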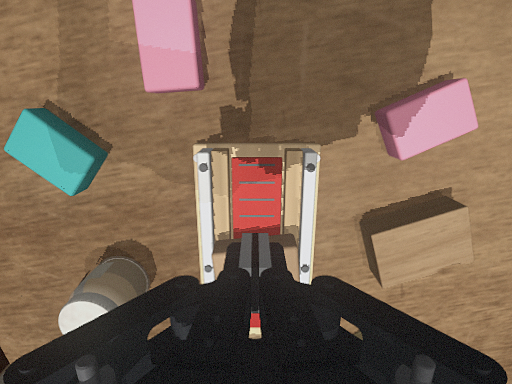

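The wrist view matches the projection: base rear corners predicted at (191,145) and (320,145), seen at about (194,145) and (320,145), and plate rear edge predicted at row 159, seen at about 157. The plate behind the block is free, so I'll descend.

Request:
carry_out(
  plan=[
    {"twist": [0,0,0],"travel": [0,0,25],"fingers": 0},
    {"twist": [0,0,0],"travel": [0,0,50],"fingers": 0},
    {"twist": [0,0,0],"travel": [0,0,75],"fingers": 0},
    {"twist": [0,0,0],"travel": [0,0,90],"fingers": 0},
    {"twist": [0,0,0],"travel": [0,0,95],"fingers": 0},
    {"twist": [0,0,0],"travel": [0,0,98],"fingers": 0},
    {"twist": [0,0,0],"travel": [0,0,98],"fingers": 0},
    {"twist": [0,0,0],"travel": [0,0,98],"fingers": 0},
  ],
)

```text
clock: 2.48
position: [0.477, -0.0717, 0.0336]
eef_rot: [0.251, 3.13, -0.001]
wrist_force: [0.2, -0.8, 0.3]
opening: -0.0001
grasp_force: 0.0
```

```bash
python3 -c "
from h import *
go((-114,0,17.5))"
```

```text
t 2.4833 fix mm [-113.8    1.6   33.6] F [ 0.2 -0.8  0.3] q6 [-0.31 -1.72]
tool axes (cols):
 [[-0.987  0.16   0.002]
 [ 0.16   0.987 -0.001]
 [-0.002 -0.    -1.   ]] twist [-0.0003  0.0016  0.0007]
(-114, 0, 17.5) [ 0.4765 -0.0732  0.0175] travel [ 0.3 -1.6 16.1]
```

Request:
carry_out(
  plan=[
    {"twist": [0,0,0],"travel": [0,-0.5,4],"fingers": 0},
    {"twist": [0,0,0],"travel": [0,-0.5,8],"fingers": 0},
    {"twist": [0,0,0],"travel": [0,-0.5,12],"fingers": 0},
    {"twist": [0,0,0],"travel": [0,-0.5,14],"fingers": 0},
    {"twist": [0,0,0],"travel": [0,-0.5,14],"fingers": 0},
    {"twist": [0,0,0],"travel": [0,-0.5,14],"fingers": 0},
  ],
)

```text
clock: 2.98
position: [0.4767, -0.0726, 0.0185]
eef_rot: [0.252, 3.131, -0.0]
wrist_force: [3.3, 0.1, 5.4]
opening: -0.0001
grasp_force: 2.8
```

```bash
python3 - <<'E'
from h import *
import cv2
for i in range(5):
    im=env.get_image("scene");s=env.get_state();print(s["wrist_force"].round(1),s["position"].round(4))
go((-114,0,17.5))
cv2.imwrite("pics/s2.png",cv2.resize(im[160:240,200:335,::-1],None,fx=5.9,fy=5.9,interpolation=cv2.INTER_CUBIC))
E
```

```text
[ 3.  -0.2  6.8] [ 0.4767 -0.0725  0.0186]
[ 3.6 -0.   5. ] [ 0.4767 -0.0725  0.0186]
[ 3.9 -0.4  5.7] [ 0.4768 -0.0725  0.0186]
[ 3.7 -0.   5. ] [ 0.4767 -0.0725  0.0187]
[2.6 0.1 6. ] [ 0.4767 -0.0725  0.0186]
t 3.2333 fix mm [-113.9    0.7   18.6] F [2.6 0.1 6. ] q6 [-0.31 -1.72]
tool axes (cols):
 [[-0.987  0.16   0.001]
 [ 0.16   0.987 -0.   ]
 [-0.001 -0.    -1.   ]] twist [-0.0002  0.0009  0.0001]
(-114, 0, 17.5) [ 0.4765 -0.0732  0.0175] travel [ 0.1 -0.7  1.1]
```

View pics/s2.png

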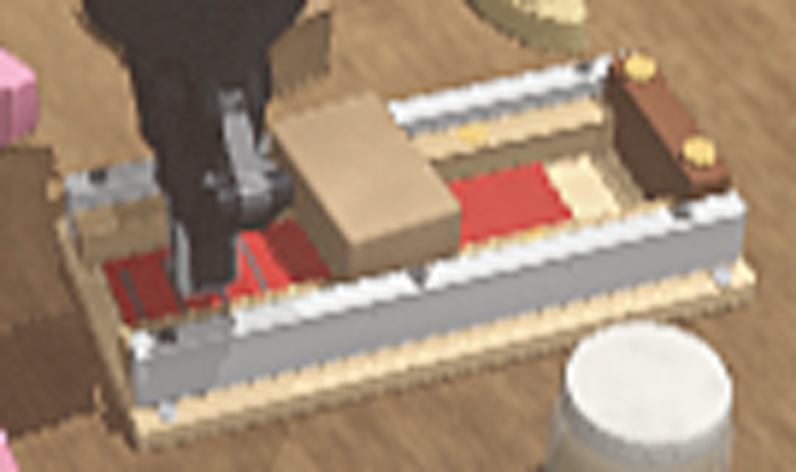

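The pins have sunk: the pin spots at (473,132) and (535,233) are now flush. The finger presses with about 6 N. I'll press 1 mm deeper and push.

Request:
carry_out(
  plan=[
    {"twist": [0,0,0],"travel": [0,-0.5,1],"fingers": 0},
    {"twist": [0,0,0],"travel": [-7,-0.5,1],"fingers": 0},
    {"twist": [0,0,0],"travel": [-14,-0.5,1],"fingers": 0},
    {"twist": [0,0,0],"travel": [-20,-0.5,1],"fingers": 0},
    {"twist": [0,0,0],"travel": [-25,-0.5,1],"fingers": 0},
    {"twist": [0,0,0],"travel": [-30,-0.5,1],"fingers": 0},
    {"twist": [0,0,0],"travel": [-35,-0.5,1],"fingers": 0},
    {"twist": [0,0,0],"travel": [-40,-0.5,1],"fingers": 0},
    {"twist": [0,0,0],"travel": [-45,-0.5,1],"fingers": 0},
  ],
)

```text
clock: 3.98
position: [0.52, -0.08, 0.0171]
eef_rot: [-0.252, -3.129, -0.0]
wrist_force: [-5.3, 1.0, 5.3]
opening: 0.0001
grasp_force: 3.1
```

```bash
python3 - <<'E'
from h import *
import cv2
for i in range(2):
    im=env.get_image("scene");s=env.get_state();print(s["wrist_force"].round(1))
go((0,0,17.5))
cv2.imwrite("pics/s3.png",cv2.resize(im[160:240,200:335,::-1],None,fx=5.9,fy=5.9,interpolation=cv2.INTER_CUBIC))
E
```

```text
[-1.9  0.3  5. ]
[1.  0.  5.9]
t 4.0833 fix mm [-69.2   0.3  17.3] F [1.  0.  5.9] q6 [-0.3  -1.71]
tool axes (cols):
 [[-0.987  0.16  -0.001]
 [ 0.16   0.987  0.   ]
 [ 0.001 -0.    -1.   ]] twist [-0.0001 -0.0008  0.0002]
(0, 0, 17.5) [ 0.589  -0.0915  0.0175] travel [-69.2  -0.3  -0.3]
```

View pics/s3.png

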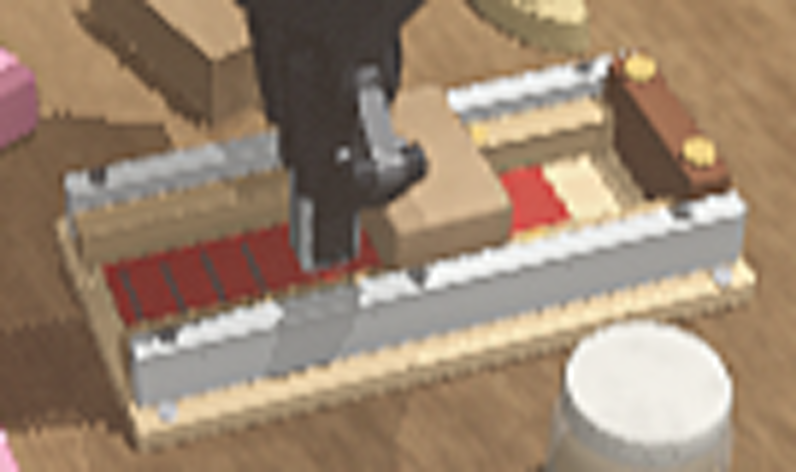

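The block has moved forward about 20 mm and straightened, and the pins are still down. I'll keep pushing.

Request:
carry_out(
  plan=[
    {"twist": [0,0,0],"travel": [-6,0,0],"fingers": 0},
    {"twist": [0,0,0],"travel": [-12,0,0],"fingers": 0},
    {"twist": [0,0,0],"travel": [-18,0,0],"fingers": 0},
    {"twist": [0,0,0],"travel": [-24,0,0],"fingers": 0},
    {"twist": [0,0,0],"travel": [-30,0,0],"fingers": 0},
    {"twist": [0,0,0],"travel": [-36,0,0],"fingers": 0},
    {"twist": [0,0,0],"travel": [-42,0,0],"fingers": 0},
    {"twist": [0,0,0],"travel": [-48,0,0],"fingers": 0},
    {"twist": [0,0,0],"travel": [-54,0,0],"fingers": 0},
    {"twist": [0,0,0],"travel": [-60,0,0],"fingers": 0},
  ],
)

```text
clock: 4.92
position: [0.5793, -0.0896, 0.0171]
eef_rot: [-0.252, -3.129, -0.0]
wrist_force: [-4.8, 0.9, 6.4]
opening: 0.0003
grasp_force: 3.1
```

Request:
carry_out(
  plan=[
    {"twist": [0,0,0],"travel": [-2,0,0],"fingers": 0},
    {"twist": [0,0,0],"travel": [-4,0,0],"fingers": 0},
    {"twist": [0,0,0],"travel": [-5,0,0],"fingers": 0},
    {"twist": [0,0,0],"travel": [-6,0,0],"fingers": 0},
    {"twist": [0,0,0],"travel": [-6,0,0],"fingers": 0},
  ],
)

```text
clock: 5.33
position: [0.5851, -0.0906, 0.017]
eef_rot: [-0.252, -3.129, -0.0]
wrist_force: [-3.0, 1.0, 6.3]
opening: -0.0002
grasp_force: 3.1
```

```bash
python3 - <<'E'
from h import *
import cv2
for i in range(2):
    im=env.get_image("scene");s=env.get_state();print(s["wrist_force"].round(1))
go((0,0,17.5))
cv2.imwrite("pics/s4.png",cv2.resize(im[160:240,200:335,::-1],None,fx=5.9,fy=5.9,interpolation=cv2.INTER_CUBIC))
E
```

```text
[-4.2 -0.   5.5]
[-3.5  0.6  5.1]
t 5.4333 fix mm [-4.   0.3 17.1] F [-3.5  0.6  5.1] q6 [-0.28 -1.69]
tool axes (cols):
 [[-0.987  0.16  -0.002]
 [ 0.16   0.987  0.   ]
 [ 0.002 -0.    -1.   ]] twist [-0.0001 -0.0019  0.0002]
(0, 0, 17.5) [ 0.589  -0.0915  0.0175] travel [-4.  -0.3 -0.4]
```

View pics/s4.png

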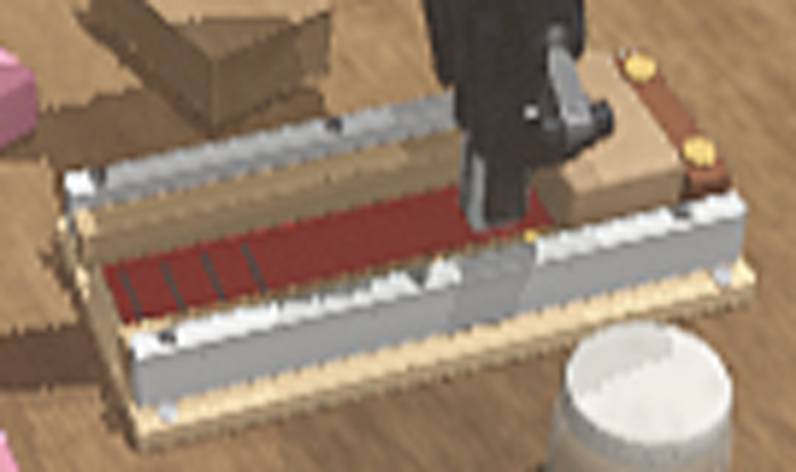

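The block is close to the stop, with a small gap left, and the pins are still down. I'll creep until the force rises.

Request:
carry_out(
  plan=[
    {"twist": [0,0,0],"travel": [-1.5,0,0],"fingers": 0},
    {"twist": [0,0,0],"travel": [-3,0,0],"fingers": 0},
    {"twist": [0,0,0],"travel": [-4,0,0],"fingers": 0},
    {"twist": [0,0,0],"travel": [-4,0,0],"fingers": 0},
  ],
)

```text
clock: 5.77
position: [0.5881, -0.091, 0.017]
eef_rot: [-0.252, -3.127, -0.001]
wrist_force: [-13.5, 1.0, 12.5]
opening: -0.0003
grasp_force: 4.5
```

The force rose to 13 N at fixture x of about -1 mm, where home should be. I'll nudge a little more, back off, then let the plate up.

Request:
carry_out(
  plan=[
    {"twist": [0,0,0],"travel": [-1,0,0],"fingers": 0},
    {"twist": [0,0,0],"travel": [-1,0,0],"fingers": 0},
    {"twist": [0,0,0],"travel": [1,0,0],"fingers": 0},
    {"twist": [0,0,0],"travel": [4,0,0],"fingers": 0},
    {"twist": [0,0,0],"travel": [8,0,0],"fingers": 0},
    {"twist": [0,0,0],"travel": [12,0,0],"fingers": 0},
    {"twist": [0,0,0],"travel": [12,0,0],"fingers": 0},
  ],
)

```text
clock: 6.35
position: [0.5777, -0.0895, 0.0177]
eef_rot: [0.252, 3.131, -0.001]
wrist_force: [-1.5, 0.3, 6.3]
opening: 0.0001
grasp_force: 2.9
```

```bash
python3 - <<'E'
from h import *
import cv2
im=env.get_image("scene");go((0,0,17.5))
cv2.imwrite("pics/s5.png",cv2.resize(im[160:240,200:335,::-1],None,fx=5.9,fy=5.9,interpolation=cv2.INTER_CUBIC))
b=np.array([(-22,35,58),(22,35,58),(22,-35,58),(-22,-35,58)])/1e3
print(((proj("scene",fw(F,b+[.033,0,0]))-[200,160]+.5)*5.9).round())
E
```

```text
t 6.4 fix mm [-11.5   0.2  17.6] F [-0.3 -0.4  5.7] q6 [-0.29 -1.7 ]
tool axes (cols):
 [[-0.987  0.16  -0.   ]
 [ 0.16   0.987 -0.   ]
 [-0.    -0.    -1.   ]] twist [-0.0003  0.      0.0001]
(0, 0, 17.5) [ 0.589  -0.0915  0.0175] travel [-11.5  -0.2   0.1]
[[499.  65.]
 [609.  41.]
 [693. 159.]
 [577. 186.]]
```

View pics/s5.png

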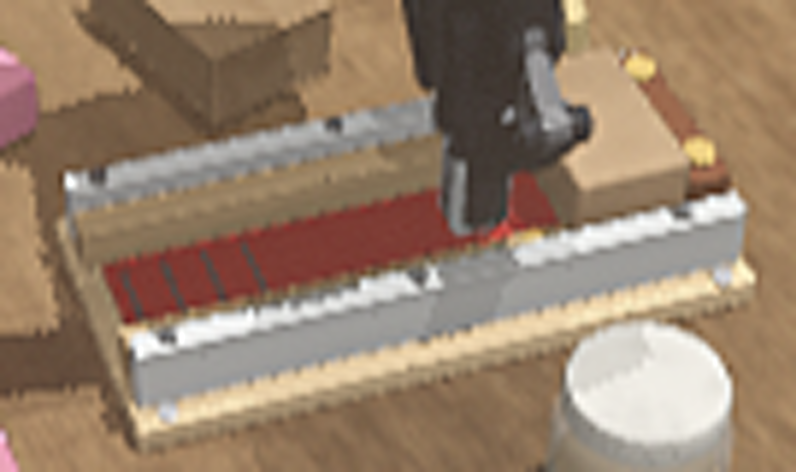

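The block is home: its top corners at (577,190) and (688,163) match the predicted (577,186) and (693,159). I'll raise the finger to let the plate up.

Request:
carry_out(
  plan=[
    {"twist": [0,0,0],"travel": [1,0,-3],"fingers": 0},
    {"twist": [0,0,0],"travel": [2,0,-6],"fingers": 0},
    {"twist": [0,0,0],"travel": [3,0,-9],"fingers": 0},
    {"twist": [0,0,0],"travel": [4,0,-14],"fingers": 0},
    {"twist": [0,0,0],"travel": [6,0,-25],"fingers": 0},
    {"twist": [0,0,0],"travel": [30,0,-50],"fingers": 0},
    {"twist": [0,0,0],"travel": [60,0,-75],"fingers": 0},
    {"twist": [0,0,0],"travel": [90,0,-100],"fingers": 0},
    {"twist": [0,0,0],"travel": [120,0,-125],"fingers": 0},
    {"twist": [0,0,0],"travel": [120,0,-125],"fingers": 0},
  ],
)

```text
clock: 7.23
position: [0.457, -0.0696, 0.1476]
eef_rot: [0.251, 3.127, -0.002]
wrist_force: [0.8, -0.8, 1.5]
opening: 0.0001
grasp_force: 0.0
```

```bash
python3 - <<'E'
from h import *
import cv2
im=env.get_image("scene");print(env.get_state()["wrist_force"])
cv2.imwrite("pics/s6.png",cv2.resize(im[160:240,200:335,::-1],None,fx=5.9,fy=5.9,interpolation=cv2.INTER_CUBIC))
E
```

```text
[ 0.83428169 -0.08617145  0.12217344]
```

View pics/s6.png

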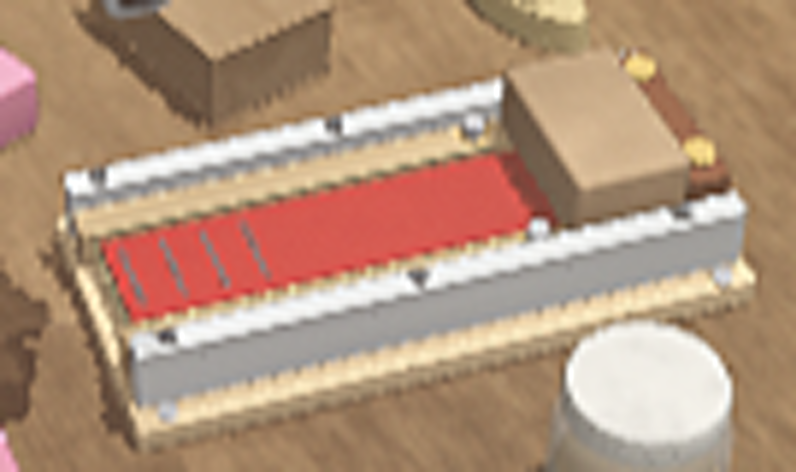

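Both pins are up behind the block, at (473,125) and (540,228), and the block sits flat against the stop. The plate is up and nothing is touching it.

```bash
python3 -c "
from station import env
print(env.job_done())"
```

```text
the job is handed in; nothing more can be done
None
```

The cork block is home against the end stop with both pins up behind it, the hardwood block, jar and plane were left alone, and the job was handed in at about 7 s of the 34 s allowed; the hand-in returned no verdict.

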